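# Seat the guide plate on the lid punch's carriage and push it home

### The arm

A 6-joint arm with a two-finger parallel gripper is mounted at the origin on the work surface. World frame = base frame: x ahead of the robot, y to its left, z up, the work surface at z = 0. Lengths are in mm, angles in rad, forces in N, time in s.
With the tool pointing down it reaches from about 325 to 875 mm from the base axis. Payload 4.4 kg.
Tool frame: the origin (TCP) lies at the very end of the fingers, on their centre line; the grasp point (between the pads) lies 19 mm behind it; z points along the fingers, y is the line along which they close (so a half turn about z gives the same grasp; the last joint's range is limited). The gripper opens to 85 mm and grips with 20 to 120 N. Pads are 22 mm wide; open, the fingers measure 114 mm over their backs; the gripper's body (76 mm by 85 mm) begins 54 mm behind the grasp point. The pads swing forward as they close: fully open they stand 13 mm farther back than shut.
Start: joints at [1.038, 0.207, 1.542, -0, 1.393, -0.15], TCP at [214.25, 533.596, 231.282] pointing down, gripper open.
Joint ranges: [-2.73, 2.73], [-0.86, 2.22], [0.23, 2.46], [-1.11, 4.25], [0.08, 2.63], [-2.82, 2.82]. Speed limits (rad/s): [2.79, 2.79, 3.14, 3.14, 3.14, 3.14].

### API

Orientations are given as a unit quaternion [x, y, z, w].
In Python, from bench import bot, solver, capture, camera_params, workorder, boxes_of, spot_point gives the robot as it stands. Calls block until the motion is done:
- bot.reach(position, orientation): joint-space move of the TCP to a pose.
- bot.move_linear(position, rotation=None, vel=150, force_limit=None): straight line of the TCP; rotation=None keeps the orientation; vel is the mean speed in mm/s. With force_limit (N) it stops when the force on the tool has changed by that much, and returns True; else False.
- bot.move_j(angles): joint-space move.
- bot.command_gripper(opening, grasp_force=None): opening from 0.0 (shut) to 1.0 (fully open); grasp_force is the grip in N (None keeps the last); returns when the fingers have stopped.
- bot.sleep(seconds).
- solver.solve_ik(position, orientation): joint angles nearest the present ones, or None.
- bot.observe(): the state.
- capture(name): name is "scene" or "top" or "wrist"; returns (picture, depth): 384x512x3 uint8, blue, green, red; 384x512 float32, mm along the optical axis (not along the pixel's ray), 0 where there is no reading.
- camera_params(name): a dict with "fx", "fy", "cx", "cy" (pixels), "origin" and "orientation" of the camera in the world; the wrist camera has in their place "T_tool_cam" (4x4, takes a point from camera to tool coordinates, whose origin is the TCP and whose axes are the flange's). Camera axes: x right, y down, z forward; pixel columns grow to the right and rows downward; lengths in mm; the calibration is good to about 2 mm. A picture is of the moment at which its call begins: read the wrist's pose just before it. camera_params takes no time and is no camera call.
A pose or a line that the arm cannot do raises bot.PlanningError and nothing moves.
- workorder.close_job(): hands the job in; it is judged then, once.
Trained networks look in the newest picture that a camera, given by its name, has taken for a name from the list of things; names that differ only in an ending like _2 or _b are one class to them, and where a whole thing is asked for, a point or a joint stands for the part that bears it (a point fixed in the world has none). Each returns a list of dicts, best first, with "score" (0 to 1); they miss things now and then, are a little off and sometimes report something else, mostly with a low value. They report only what shows in the picture. A call takes as long as a camera call.
- boxes_of(camera, name): "xyz" ([x, y, z] in mm, in the coordinates of the camera as it stood for that picture, good to about 4 mm: the middle of the surface that is visible of it).
- spot_point(camera, name): "xyz" ([x, y, z] in mm, in the coordinates of the camera as it stood for that picture, good to about 4 mm: a listed point, or the origin of a listed thing).
The state is a dict: "t": time; "q": joint angles; "dq": joint speeds; "tau": joint torques, N m; "tool_pos": TCP position; "eef_rot": TCP orientation; "wrist_force": force on the tool from outside, world axes, zero at the start; "moment": the same for the moment, N m; "opening": opening from 0.0 (shut) to 1.0 (fully open); "gripper_force": force on a finger pad.
Only numpy, scipy, OpenCV 4.12 (cv2) and the standard library are available. Lean on these libraries where they do the work, as an engineer would, in place of code of your own. Each camera call takes 0.05 s, during which the arm holds its last target. There are 200 camera calls.

### The job

Set up the bench vent punch for the next tub lid: pick up the flat metal guide plate with the bar handle and gently lower it, without dropping it, over the two upright pins of the pulled-out carriage until it rests flush. Then let go and push the carriage, with the plate on it, gently under the punch bridge until it is fully home against the end stop. Leave the tubs, the lid stack and the bottle where they are.

Things in the scene. Friction and masses are not known exactly. Their poses are not given: they have to be found in the camera images.
- punch: Fixed grey vent punch. Bed 400 x 220 x 14 mm; origin: centre of its underside, at table height. +x is the push-in direction, z up. Guide rails along x: inner faces y = +-73 mm, tops 28 mm above the table. The carriage is fully home when its origin is at x = +90, y = 0 mm here.
- bridge (a point): Centre of the underside of the punch's bridge beam, 120 mm above the table; axes as the punch. The bridge spans 90 mm in x, centred here; posts outside y = +-87 mm; four thin punches hang 14 mm below the beam; beam top 160 mm, a cylinder on it to 227 mm above the table.
- stop_face (a point): Middle of the end stop's face on the bed, at x = +170 mm of the punch, 25 mm above the table; the carriage's front edge meets it when home. Axes as the punch.
- carriage: Loose steel carriage on the bed between the rails (3 mm play each side), pulled out at the start. Tray 160 (x) x 140 (y) x 16 mm with a white tub lid in its shallow recess; origin: centre of its underside, 14 mm above the table; +x is the push-in direction, z up. The plate's seat is the rim, 16 mm above the origin. A tongue at the back (-x) ends in an upright push panel.
- pin0 (a point): Tip of one locating pin, at (64, 45) mm on the carriage, 42 mm above its origin. Pin 12 mm diameter, rising 26 mm above the rim, the top 10 mm tapering to 4 mm diameter.
- pin1 (a point): Tip of the other, equal pin, at the other diagonal corner (-64, -45) mm.
- push_face (a point): Centre of the outer face of the carriage's push panel, at x = -148 mm on the carriage, 41 mm above the table. Panel 100 mm wide (y), 18 to 64 mm above the table. Axes as the carriage.
- plate: Loose aluminium guide plate 160 (x) x 130 (y) x 8 mm, about 0.5 kg, flat on the table; origin: centre of its underside, z up. Two 15 mm through holes at diagonal corners (64, 45) and (-64, -45) mm; a half turn fits as well. Four small dark dots are only punch guides.
- handle (a point): Centre of the plate's black bar handle, 45 mm above the plate's underside. Bar along the plate's x, 90 mm long, 14 mm wide and high, with 30 mm free below it, on two posts at x = +-36 mm.
- tub_a: Clear culture tub with lid, 118 x 118 x 86 mm, a bystander; origin at the centre of its underside.
- tub_b: Second such tub, a bystander; origin at the centre of its underside.
- lid_stack: Stack of white tub lids 104 x 98 x 30 mm, a bystander; origin at the centre of its underside.
- spray: White bottle with a blue cap, 64 mm diameter, 170 mm tall, a bystander; origin at the centre of its underside.

How it is judged (in metres and radians):
On the way, in this order (a step that is already met when the one before it is completed fails the run):
1. the plate rests flush over both pins while the carriage is still pulled out (z of plate in the frame of carriage between 0.0135 and 0.0185 m and horizontal distance between plate and carriage below 0.005 m and angle between plate's own z axis and vertical below 0.03 rad and angle between the x axis of plate and the x axis of carriage, either way round below 0.06 rad and x of carriage in the frame of punch below -0.03 m), for 0.2 s.
2. the carriage is fully home against the end stop (x of carriage in the frame of punch above 0.084 m), for 0.2 s.
At the end, for the whole second after the job is handed in: The plate lies flush on the carriage's rim over both pins (within 2.5 mm in height, 5 mm sideways, 0.03 rad of level), the carriage is flat on the bed within 6 mm of the end stop, and both are at rest (z of plate in the frame of carriage between 0.0135 and 0.0185 m and horizontal distance between plate and carriage below 0.005 m and angle between plate's own z axis and vertical below 0.03 rad and angle between the x axis of plate and the x axis of carriage, either way round below 0.06 rad and x of carriage in the frame of punch above 0.084 m and z of carriage in the frame of punch below 0.017 m and linear speed of each of plate, carriage below 0.02 m/s); the robot touches nothing.
It fails at once if the plate is dropped or slammed: faster than 0.5 m/s on the carriage or within 40 mm above its seat (horizontal distance between plate and carriage below 0.03 m and z of plate in the frame of carriage below 0.056 m and linear speed of plate above 0.5 m/s).
It fails at once if a bystander (tub, lid stack or bottle) is moved more than 30 mm (distance of any of tub_a, tub_b, lid_stack, spray from where it was at the start of the episode above 0.03 m).
It also fails if it takes over 54 s, if anything falls off the work surface, if the arm or the gripper's body presses on something with over 40 N, if the wrist force passes 120 N, or if a joint passes its speed limit or range.

## Working session

There is one attempt and no reset: what is moved stays moved. The work goes in short steps, each a Python script; the robot and the scene stay as the last script left them, time stands still between calls to the robot, and variables do not carry over. Pictures are saved under pics/ and viewed, at most 10 in all, crops included, and the job is handed in when it is done.

```bash
mkdir -p pics; ls; cat > h.py <<'E'
import numpy as np, cv2
from scipy.spatial.transform import Rotation as R
from bench import *
def cam_T(n):
    p=camera_params(n); T=np.eye(4)
    if 'T_tool_cam' in p:
        s=bot.observe(); A=np.eye(4); A[:3,:3]=R.from_quat(s['eef_rot']).as_matrix(); A[:3,3]=s['tool_pos']
        return A@np.array(p['T_tool_cam'])
    o=np.array(p['orientation']); T[:3,:3]=R.from_quat(o).as_matrix() if o.size==4 else o; T[:3,3]=p['origin']; return T
def tf(T,p): return T[:3,:3]@np.array(p)+T[:3,3]
def spot(n,name,T,k=2): return [(round(d['score'],2),tf(T,d['xyz']).round(1)) for d in spot_point(n,name)[:k]]
def cloud(n,depth,T):
    p=camera_params(n); v,u=np.mgrid[:384,:512]; z=depth
    P=np.stack([(u-p['cx'])/p['fx']*z,(v-p['cy'])/p['fy']*z,z],-1); return P@T[:3,:3].T+T[:3,3]
E
python3 - <<'E'
from h import *
ims=[]
for n in ['scene','top']:
    T=cam_T(n); im,d=capture(n); np.savez(f'{n}.npz',im=im,d=d,T=T); ims.append(im)
    print(n,T[:3,3].round(0))
    for k in ['punch','bridge','stop_face','carriage','pin0','pin1','push_face','plate','handle','tub_a','lid_stack','spray']:
        print(k,spot(n,k,T))
cv2.imwrite('pics/a.png',cv2.resize(np.hstack(ims),(800,300)))
cv2.imwrite('pics/top.png',cv2.resize(ims[1],(800,600)))
print(bot.observe()['eef_rot'],bot.observe()['t'])
E
```

```text
pics
scene [1251.  666.  952.]
punch [(0.84, array([ 536.1, -125. ,    1.1]))]
bridge [(0.89, array([ 544.1, -212. ,  116.6]))]
stop_face [(0.89, array([ 546. , -287.7,   20.6]))]
carriage [(0.78, array([532.2, -38.4,  13.8]))]
pin0 [(0.84, array([490.6,  26.6,  54.6])), (0.81, array([580.6, -97.8,  52.7]))]
pin1 [(0.84, array([490.6,  26.6,  54.6])), (0.81, array([580.6, -97.8,  52.7]))]
push_face [(0.91, array([530. , 108.7,  43.8]))]
plate [(0.6, array([435.5, 338.1,  -1.1]))]
handle [(0.86, array([437.9, 343.2,  43.9])), (0.23, array([440.3, 335. ,  -5. ]))]
tub_a [(0.95, array([ 7.485e+02,  1.056e+02, -2.000e-01])), (0.62, array([714.5, 344.6,  -0.9]))]
lid_stack [(0.58, array([765.3, -93.1,  -3.1]))]
spray [(0.65, array([ 608.3, -453.4,   -1.6]))]
top [ 517.  -59. 1021.]
punch [(0.86, array([ 541. , -125.2,   -3.3])), (0.63, array([ 585.6, -101.3,   55.6]))]
bridge []
stop_face [(0.57, array([ 544.8, -296.4,   24.6]))]
carriage [(0.72, array([537. , -38.2,  17.8]))]
pin0 [(0.84, array([489.4,  23.8,  57.7])), (0.65, array([ 585.3, -101.9,   55.7]))]
pin1 [(0.84, array([489.4,  23.8,  57.7])), (0.65, array([ 585.3, -101.9,   55.7]))]
push_face [(0.85, array([525.3, 113. ,  37.6]))]
plate [(0.66, array([435.4, 341.1,   1.1]))]
handle [(0.9, array([436.1, 341.4,  44.4]))]
tub_a [(0.71, array([750.9, 102.4,   2.4])), (0.63, array([710. , 344.4,  -2.1]))]
lid_stack [(0.7, array([768.7, -90.2,   1.4]))]
spray [(0.77, array([ 6.079e+02, -4.545e+02,  3.000e-01])), (0.51, array([ 538.3, -122.4,   -1.1]))]
[ 1.89745156e-01  9.81833374e-01 -3.40172521e-05 -1.96411373e-06] 1.3
```

View pics/top.png

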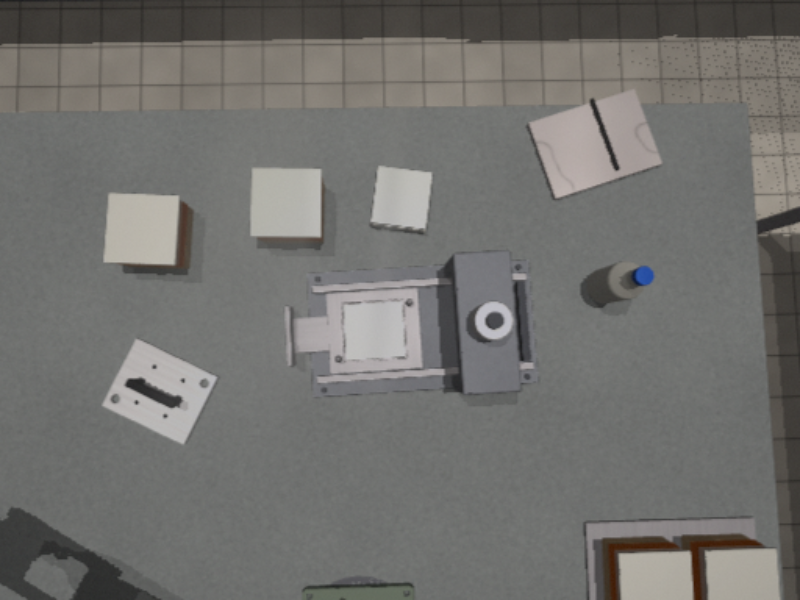

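View pics/a.png

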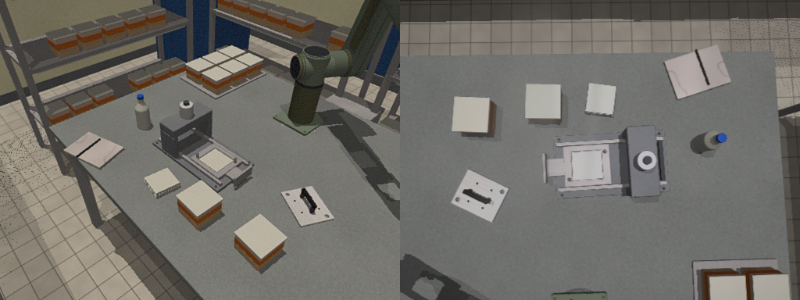

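```bash
cat >> h.py <<'E'
def down(deg): return (R.from_euler('z',deg,degrees=True)*R.from_euler('x',180,degrees=True)).as_quat()
E
python3 - <<'E'
from h import *
print(np.array(camera_params('wrist')['T_tool_cam']).round(3).tolist())
for p,a in [((436,341,45),-113),((436,341,45),67),((536,-38,75),-88),((536,-38,75),92),((536,-38,75),-180+2)]:
    q=solver.solve_ik(list(p),down(a)); print(p,a,None if q is None else np.round(q,2))
E
```

```text
[[0.0, -0.955, -0.297, 75.209], [1.0, 0.0, -0.0, -0.51], [0.0, -0.297, 0.955, -142.595], [0.0, 0.0, 0.0, 1.0]]
(436, 341, 45) -113 [ 0.51  0.39  1.74  0.    1.02 -2.23]
(436, 341, 45) 67 [ 0.51  0.39  1.74 -0.    1.02  0.91]
(536, -38, 75) -88 None
(536, -38, 75) 92 [-0.23  0.31  1.77  0.    1.06 -0.27]
(536, -38, 75) -178 [-0.23  0.31  1.77  0.    1.06 -1.84]
```

```bash
python3 - <<'E'
from h import *
for nm,c,a,names in [('car',(536,-38),92,['carriage','pin0','push_face','stop_face','punch']),('pl',(436,341),67,['plate','handle'])]:
    u=np.array([np.cos(np.radians(a)),np.sin(np.radians(a))])*50
    bot.reach([c[0]+u[0],c[1]+u[1],300],down(a)); bot.sleep(0.2)
    T=cam_T('wrist'); im,d=capture('wrist'); np.savez(nm+'.npz',im=im,d=d,T=T); cv2.imwrite(f'pics/{nm}.png',im)
    for k in names: print(k,spot('wrist',k,T))
print(bot.observe()['t'])
E
```

```text
carriage [(0.65, array([534.8, -37.6,  14.9]))]
pin0 [(0.85, array([490.1,  24. ,  53.9])), (0.68, array([583.6, -97.5,  54.5]))]
push_face [(0.57, array([529.7, 111.2,  38.2]))]
stop_face []
punch [(0.82, array([ 538.5, -123.2,   -0.8]))]
plate [(0.58, array([437. , 342. ,  -0.9]))]
handle [(0.68, array([437.3, 340.4,  41.8]))]
5.775
```

View pics/car.png

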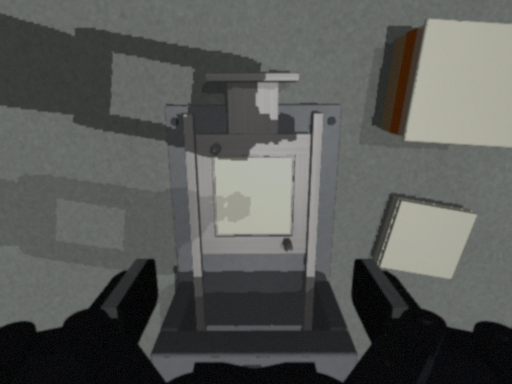

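View pics/pl.png

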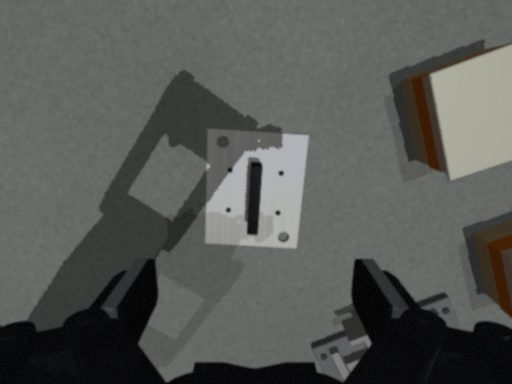

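```bash
python3 - <<'E'
from h import *
def rect(P,m):
    m=cv2.morphologyEx(m.astype(np.uint8),cv2.MORPH_OPEN,np.ones((3,3)))
    n,l,s,c=cv2.connectedComponentsWithStats(m); i=1+np.argmax(s[1:,4])
    return cv2.minAreaRect(P[l==i][:,:2].astype(np.float32)), np.median(P[l==i][:,2]),P[l==i]
for f,cam in [('pl','wrist'),('top','top')]:
    z=np.load(f+'.npz'); P=cloud(cam,z['d'],z['T'])
    near=np.hypot(P[...,0]-436,P[...,1]-341)<120
    t=near&(z['d']>0)
    print(f,'table z',np.median(P[...,2][t&(P[...,2]<4)]))
    r=rect(P,t&(P[...,2]>4.5)&(P[...,2]<16)); print('plate',r[:2])
    r=rect(P,t&(P[...,2]>35)); print('handle',r[:2])
for f,cam in [('car','wrist'),('top','top')]:
    z=np.load(f+'.npz'); P=cloud(cam,z['d'],z['T']); t=z['d']>0
    c=[]
    for g in [(490,25),(584,-99)]:
        m=t&(np.hypot(P[...,0]-g[0],P[...,1]-g[1])<18)&(P[...,2]>38); Q=P[m]
        c.append(np.median(Q,0)); print(f,'pin',m.sum(),Q.mean(0).round(1),Q.min(0).round(1),Q.max(0).round(1))
    d=c[1]-c[0]; print('len',np.hypot(*d[:2]),'yaw',np.degrees(np.arctan2(d[1],d[0])-np.arctan2(90,128)),'mid',(c[0]+c[1])[:2]/2)
    m=t&(np.hypot(P[...,0]-529,P[...,1]-111)<70)&(P[...,2]>50)
    print('panel',rect(P,m)[:2])
    lid=(z['im'].min(-1)>150)
    m=t&(np.hypot(P[...,0]-536,P[...,1]+38)<75)&(P[...,2]>20)&(P[...,2]<40)
    print('tray',rect(P,m)[:2])
    # rails: points on both inner/outer edges
    m=t&(abs(P[...,0]-538)<120)&(P[...,1]<-100)&(P[...,1]>-160)&(P[...,2]>23)&(P[...,2]<34)
    if cam=='top':
        for s in (-1,1):
            Q=P[m&(s*(P[...,0]-540)>55)&(s*(P[...,0]-540)<95)]; print('rail',s,len(Q),np.polyfit(Q[:,1],Q[:,0],1) if len(Q)>9 else '')
E
```

```text
pl table z 0.1547932917211483
plate (((437.64849853515625, 340.1483459472656), (161.29452514648438, 130.147705078125), 63.48220443725586), np.float64(8.175592366437996))
handle (((457.88726806640625, 388.5716552734375), (30.22281837463379, 146.94088745117188), 66.8373794555664), np.float64(366.6687783431535))
top table z -0.34632408742595544
plate (((437.5185241699219, 341.55462646484375), (161.60552978515625, 130.5228271484375), 63.59452438354492), np.float64(7.735480553188836))
handle (((437.6105041503906, 340.4667053222656), (89.77175903320312, 14.524649620056152), 62.73230743408203), np.float64(51.03642127731598))
car pin 8706 [489.7  21.1 356.5] [472.2   7.2  38.1] [507.8  30.2 387.1]
car pin 84 [582.2 -97.   48.8] [ 577.3 -102.8   38. ] [587.9 -93.7  57.4]
len 149.6036639435819 yaw -87.40379956164757 mid [536.21615473 -37.56356133]
panel (((529.5272827148438, 106.16868591308594), (99.57621765136719, 8.1263427734375), 2.374112844467163), np.float64(63.911863012097115))
tray (((535.5194091796875, -38.11558532714844), (140.29014587402344, 149.6473846435547), 2.000967502593994), np.float64(29.570591642035083))
top pin 16 [487.6  25.   48.9] [482.6  21.2  39.2] [493.3  29.6  57.9]
top pin 15 [582.9 -98.4  50.8] [ 578.9 -103.6   41.5] [587.3 -92.9  56.5]
len 154.40578543761833 yaw -87.54065197600903 mid [535.3234928  -36.79520179]
panel (((528.4722900390625, 106.8287582397461), (97.46330261230469, 8.362746238708496), 2.138644218444824), np.float64(63.218159567426994))
tray (((535.1915893554688, -37.937347412109375), (140.09840393066406, 148.28936767578125), 1.8494269847869873), np.float64(28.846528491873187))
rail -1 143 [2.20545089e-01 4.92915602e+02]
rail 1 117 [-2.32239061e-01  5.85351334e+02]
```

```bash
python3 - <<'E'
from h import *
z=np.load('car.npz'); P=cloud('wrist',z['d'],z['T']); c=[]
for g in [(490,25),(584,-99)]:
    m=(np.hypot(P[...,0]-g[0],P[...,1]-g[1])<18)&(P[...,2]>50)&(P[...,2]<70); Q=P[m]
    c.append(Q.mean(0)); print('pin',m.sum(),Q.mean(0).round(1))
d=c[1]-c[0]; print('len',np.hypot(*d[:2]),'yaw',np.degrees(np.arctan2(d[1],d[0])-np.arctan2(90,128)),'mid',(c[0]+c[1])[:2]/2)
a=63.5
bot.reach([437.6,340.4,110],down(a))
bot.command_gripper(0.6)
bot.move_linear([437.6,340.4,25],vel=120,force_limit=15)
bot.command_gripper(0.0,50)
s=bot.observe(); print(s['tool_pos'],s['opening'],s['gripper_force'],s['wrist_force'])
bot.move_linear([437.6,340.4,130],vel=100); bot.sleep(.2)
T=cam_T('wrist'); im,d=capture('wrist'); np.savez('held.npz',im=im,d=d,T=T,tool=bot.observe()['tool_pos']); cv2.imwrite('pics/held.png',im)
s=bot.observe(); print(s['t'],s['tool_pos'],s['opening'],s['gripper_force'],s['wrist_force'],s['moment'])
E
```

```text
pin 45 [488.   25.   53.5]
pin 36 [582.5 -98.2  53.6]
len 155.19811514278803 yaw -87.63100743461341 mid [535.26715267 -36.57627585]
[438.05888945 340.97192098  26.04196112] 0.15557579841619434 50.3305846452713 [-1.80418137  0.66989236  5.89047856]
9.75 [437.28873454 340.19389327 129.38433831] 0.15462654654939162 48.901634216308594 [ 0.38879462  0.63582987 -4.66338871] [-0.05124555 -0.03397901 -0.00793258]
```

View pics/held.png

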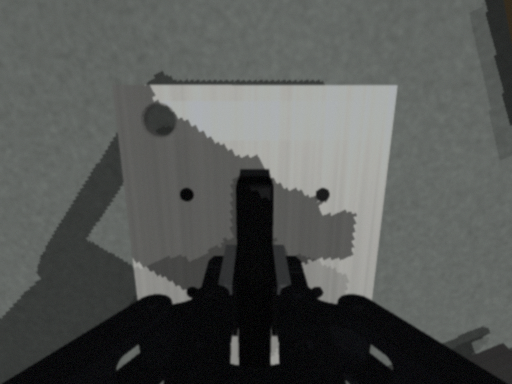

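The plate is held by its bar, square in the picture (far edge at row 85, hole at 160,119). I'll now measure its pose in the tool frame.

```bash
python3 - <<'E'
from h import *
z=np.load('held.npz'); Tc=np.array(camera_params('wrist')['T_tool_cam'])
P=cloud('wrist',z['d'],Tc)  # tool coords
zz=P[...,2]; m=(zz>5)&(zz<32)&(P[...,0]>20)&(z['d']>0)
m=cv2.morphologyEx(m.astype(np.uint8),cv2.MORPH_OPEN,np.ones((3,3))).astype(bool)
Q=P[m&(P[...,0]>30)]
A=np.c_[Q[:,:2],np.ones(len(Q))]; print('plane',np.linalg.lstsq(A,Q[:,2],rcond=None)[0].round(4),'z@med',np.median(Q[:,2]))
# side edges per row, far edge per column
L=[];Rr=[];F=[]
for r in range(95,230,3):
    c=np.flatnonzero(m[r]); L.append(P[r,c[0]]);Rr.append(P[r,c[-1]])
for c in range(140,385,5):
    r=np.flatnonzero(m[:,c]); F.append(P[r[0],c])
L,Rr,F=map(np.array,(L,Rr,F))
for n,E in (('L',L),('R',Rr)): k=np.polyfit(E[:,0],E[:,1],1); print(n,np.degrees(np.arctan(k[0])),k[1])
k=np.polyfit(F[:,1],F[:,0],1); print('far',np.degrees(np.arctan(-k[0])),np.median(F[:,0]))
g=z['im'].mean(-1)[95:145,135:185]; h=(P[95:145,135:185]); hm=h[...,2]>zz[m].max()+15
print('hole',hm.sum(), h[hm].mean(0) if hm.any() else '')
E
```

```text
plane [ 5.7000e-03 -2.1000e-03  1.7779e+01] z@med 18.11280350580438Traceback (most recent call last):
  File "<stdin>", line 11, in <module>
IndexError: index 0 is out of bounds for axis 0 with size 0
```

```bash
python3 - <<'E'
from h import *
z=np.load('held.npz'); Tc=np.array(camera_params('wrist')['T_tool_cam'])
P=cloud('wrist',z['d'],Tc); zz=P[...,2]; m=(zz>12)&(zz<24)&(z['d']>0)&(P[...,0]>25)
Q=P[m]; print(m.sum(),Q.min(0),Q.max(0)); rr=np.flatnonzero(m.any(1)); print(rr[[0,-1]])
m=cv2.morphologyEx(m.astype(np.uint8),cv2.MORPH_OPEN,np.ones((3,3))).astype(bool)
E=[(P[r,np.flatnonzero(m[r])[0]],P[r,np.flatnonzero(m[r])[-1]]) for r in range(rr[0]+4,rr[0]+80,3)]
for i in (0,1): e=np.array([x[i] for x in E]); k=np.polyfit(e[:,0],e[:,1],1); print('side',np.degrees(np.arctan(k[0])),np.median(e[:,1]),k[1])
F=np.array([P[np.flatnonzero(m[:,c])[0],c] for c in range(140,380,5) if m[:,c].any()])
k=np.polyfit(F[:,1],F[:,0],1); print('far',np.degrees(np.arctan(-k[0])),np.median(F[:,0]))
h=P[100:138,138:182]; hm=abs(h[...,2]-18.1)>4; p=camera_params('wrist'); v,u=np.nonzero(hm); print(hm.sum(),u.mean()+138,v.mean()+100)
d=np.median(z['d'][100:138,138:182][~hm]); print(Tc[:3,:3]@np.array([(u.mean()+138-p['cx'])/p['fx']*d,(v.mean()+100-p['cy'])/p['fy']*d,d])+Tc[:3,3])
E
```

```text
29555 [ 25.008009   -64.58659999  12.02667701] [79.77337532 66.47436591 23.98448797]
[ 85 200]
side -0.2668113110771395 -63.90461236003465 -63.59767870503497
side 0.18206160846190284 65.49673645337809 65.26532736107484
far -0.023423480296963256 79.72663908503966
735 160.21632653061224 120.28843537414966
[ 64.07719562 -43.33078815  17.82255778]
```

```bash
python3 - <<'E'
from h import *
x,y,a=534.8,-37.3,92.2
bot.reach([x,y,130],down(a)); bot.move_linear([x,y,86],vel=80); bot.sleep(.3)
s=bot.observe(); f0=np.array(s['wrist_force']); m0=np.array(s['moment']); print(s['tool_pos'],f0,m0)
T=cam_T('wrist'); im,d=capture('wrist'); cv2.imwrite('pics/over.png',im)
for z in (78,72,67,62,58,55.5):
    hit=bot.move_linear([x,y,z],vel=25,force_limit=10); s=bot.observe()
    print(z,hit,np.round(s['tool_pos'],2),np.round(s['wrist_force']-f0,2),np.round(s['moment']-m0,2))
    if hit: break
print(s['t'])
E
```

```text
[535.24728842 -37.42325482  86.60147606] [-0.86043675 -0.3000233  -6.43663456] [-0.01403946  0.02689208  0.04533172]
78 False [534.48 -37.22  77.6 ] [1.69 0.41 1.37] [ 0.03 -0.11 -0.04]
72 False [534.53 -37.25  71.69] [0.57 0.34 0.25] [ 0.03 -0.07 -0.12]
67 False [534.49 -37.23  66.68] [ 0.64 -0.13  1.34] [-0.02 -0.04  0.03]
62 False [534.48 -37.24  61.66] [ 0.32 -0.13  0.64] [ 0.   -0.02 -0.04]
58 False [534.51 -37.23  57.7 ] [0.64 0.36 1.12] [-0.03 -0.01 -0.05]
55.5 False [535.52 -37.47  56.06] [ 1.21 -0.03  4.1 ] [ 0.01  0.02 -0.07]
14.3667
```

View pics/over.png

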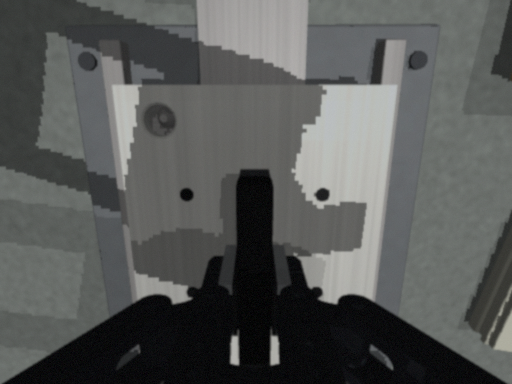

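Seated at the expected height (TCP 56), with the pin showing in the hole at (160,119). Now I'll let go, rise and check.

```bash
python3 - <<'E'
from h import *
x,y,a=534.8,-37.3,92.2
bot.command_gripper(0.5); bot.sleep(.2)
bot.move_linear([x,y,130],vel=100)
bot.reach([x,y+50,300],down(a)); bot.sleep(.2)
T=cam_T('wrist'); im,d=capture('wrist'); cv2.imwrite('pics/seat.png',im); np.savez('seat.npz',im=im,d=d,T=T)
P=cloud('wrist',d,T); m=(abs(P[...,0]-535)<60)&(abs(P[...,1]+38)<75)&(abs(P[...,2]-38)<6); Q=P[m]
print(m.sum(),np.linalg.lstsq(np.c_[Q[:,0]-535,Q[:,1]+38,np.ones(len(Q))],Q[:,2],rcond=None)[0].round(4))
print(bot.observe()['t'],spot('wrist','push_face',T))
m=(np.hypot(P[...,0]-529,P[...,1]-107)<70)&(P[...,2]>55)&(P[...,2]<70); print(P[m].mean(0),P[m].max(0))
for z in(200,35):
  for yy in (160,110,-53): print(z,yy,solver.solve_ik([530,yy,z],down(a)) is not None)
E
```

```text
9787 [ 1.30000e-03 -6.00000e-04  3.82054e+01]
16.8417 [(0.89, array([527.1, 110.6,  40.9]))]
[528.43921807 105.99715945  63.57716958] [578.91703334 111.73809203  66.30146115]
200 160 True
200 110 True
200 -53 True
35 160 True
35 110 True
35 -53 True
```

View pics/seat.png

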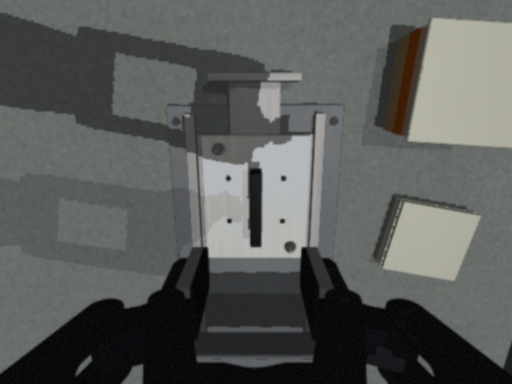

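The plate lies flush and level (top at 38.2 mm) with both pins in their holes at (218,149) and (290,247). The push is next.

```bash
python3 - <<'E'
from h import *
a=92.2; u=np.array([np.cos(np.radians(-87.8)),np.sin(np.radians(-87.8))]); p0=np.array([529,110.])
L=lambda s,z=38: [*(p0+u*s),z]
bot.reach(L(-60,150),down(a)); bot.command_gripper(0.0,20); bot.move_linear(L(-60),vel=120)
hit=bot.move_linear(L(-16),vel=80,force_limit=15); s=bot.observe(); print('approach',hit,s['tool_pos'])
for e in (20,60,100,130,150,180):
    hit=bot.move_linear(L(e),vel=50 if e<151 else 30,force_limit=25); s=bot.observe()
    print(e,hit,np.round(s['tool_pos'],1),np.round(s['wrist_force'],1),s['t'])
    if hit: break
E
```

```text
approach False [528.41847884 125.70434793  38.02246258]
20 False [529.6  91.2  38. ] [0.4 4.7 0.2] 20.9
60 False [531.1  51.1  38. ] [0.5 5.7 0.9] 21.85
100 False [532.6  11.   38. ] [-0.5  4.8  0.9] 22.8
130 False [533.8 -19.3  38. ] [0.3 5.5 1.3] 23.55
150 False [534.6 -39.8  38. ] [0.  3.5 0.6] 24.1
180 True [534.1 -52.8  37.7] [0.7 1.4 0. ] 24.7667
```

```bash
python3 - <<'E'
from h import *
hit=bot.move_linear([535.3,-62,38],vel=15,force_limit=15); s=bot.observe(); print(hit,s['tool_pos'],s['wrist_force'])
bot.move_linear([532,15,38],vel=80); bot.move_linear([532,15,200],vel=150)
bot.reach([520,100,300],down(92.2)); bot.sleep(.2)
T=cam_T('wrist'); im,d=capture('wrist'); P=cloud('wrist',d,T)
m=(np.hypot(P[...,0]-535,P[...,1]+70)<60)&(P[...,2]>55)&(P[...,2]<70); print('panel',m.sum(),P[m].mean(0),spot('wrist','push_face',T))
cv2.imwrite('pics/w2.png',im)
T=cam_T('top'); im,d=capture('top'); P=cloud('top',d,T)
m=(np.hypot(P[...,0]-535,P[...,1]+70)<60)&(P[...,2]>55)&(P[...,2]<70); print('panel top',m.sum(),P[m].mean(0),spot('top','push_face',T),spot('top','stop_face',T),spot('top','punch',T))
cv2.imwrite('pics/t2.png',cv2.resize(im[120:270,150:380],None,fx=3,fy=3)); print(bot.observe()['t'])
E
```

```text
True [533.26369354 -52.53827166  37.02768308] [ 0.57568265  1.28839331 -0.01514195]
panel 65 [579.99720178 -65.23162627  61.52916259] []
panel top 116 [535.08885342 -68.1715018   63.48228532] [] [(0.86, array([ 544. , -293.9,   26.3])), (0.17, array([766.8, -89.8,   2.4]))] [(0.78, array([ 538.4, -123.7,   -3.8]))]
28.5083
```

View pics/t2.png

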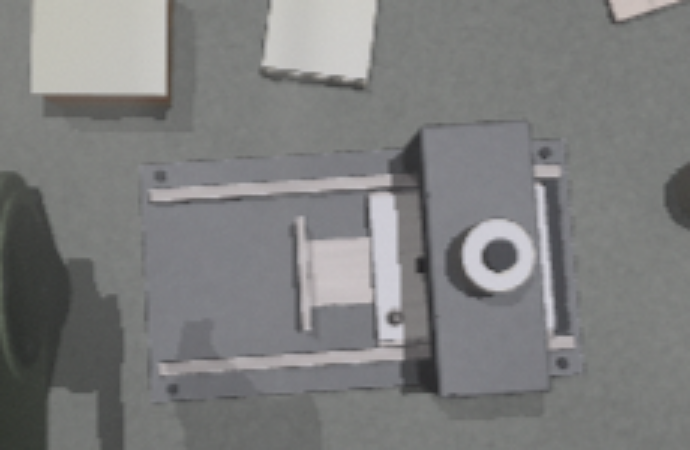

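The carriage front touches the dark stop with no gap (crop column ≈553), and the plate is still over its pin at (395,318). The panel moved 175 mm, and a second push stalled at once, so it is home.

```bash
python3 -c "
from h import *
print(workorder.close_job())"
```

```text
the job is handed in; nothing more can be done
None
```

The guide plate sits flush over both pins, the carriage is pushed home against the end stop, nothing else was touched, and the job is handed in; the judge gave no verdict, so the result rests on my own depth and force checks.

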